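# Seat a relay lens in the V-blocks of the lens tester and hold it

### The arm

A 6-joint arm with a two-finger parallel gripper is mounted at the origin on the work surface. World frame = base frame: x ahead of the robot, y to its left, z up, the work surface at z = 0. Lengths are in m, angles in degrees, forces in N, time in s.
With the tool pointing down it reaches from about 0.275 to 0.85 m from the base axis. Payload 19 kg.
Tool frame: the origin (TCP) lies on the centre line of the jaws, within the pads' length; the fingertips stand 11 mm ahead of it and the grasp point (between the pads) lies 8 mm behind it; z points along the fingers, y is the direction in which the jaws open and shut (so a half turn about z gives the same grasp; the last joint's range is limited). The gripper opens to 85 mm and grips with 20 to 120 N. Pads are 22 mm wide; open, the fingers measure 114 mm over their backs; the gripper's body (76 mm by 85 mm) begins 54 mm behind the grasp point. The pads swing forward as they close: fully open they stand 13 mm farther back than shut.
Start: joints at [-72.651, 8.623, 82.357, -0, 89.026, -7.678], TCP at [0.243, -0.521, 0.242] pointing down, gripper open.
Joint ranges: [-160.23, 160.23], [-39.13, 120.54], [6.94, 153.29], [-79.49, 259.48], [9.18, 160.14], [-161.06, 161.06]. Speed limits (degrees/s): [108.29, 108.29, 127.2, 172.46, 172.46, 172.46].

### API

Orientations are given as a 3x3 rotation matrix whose columns are the frame's x, y, z axes.
In Python, from rig import get_state, imaging, robot gives the robot as it stands.
- The arm moves only by the tool play_rows, never from a script. Its argument "moves" is one flat list of numbers, 7 for each row, row after row: the shift along the world's x, y, z normalised to -1 to 1, where 1 is 15 cm, then the turn, a rotation vector about the world's x, y, z normalised to -1 to 1, where 1 is 45 degrees, then the closure, from -1 (fully open) to 1 (shut), so that 0 is half open. In form: [tx, ty, tz, wx, wy, wz, hand, tx, ty, tz, wx, wy, wz, hand, ...]. A call has 1 to 12 rows; each row shifts and turns the commanded pose from where the row before left it; what a row does not reach is not made up. A row lasts 1/10 s, in which the tool goes at most 50 mm and 8.59 degrees, less where a joint would pass 70% of its speed; a pose out of reach is approached as far as the arm can. A call with a number of a shift or a turn outside -1 to 1 is refused whole. A call with a gripper value outside its range is refused whole. The fingers move at their own pace and stop on an object; "grip_force" is the grip in N (left out, the last holds). Time passes only in rows, so rows that do not move let the fingers close. It gives the time, the measured TCP pose, the force and the opening at its end, in the units of the state.
- get_state(): the state, without advancing time (a new reading comes with each control period).
- imaging.get_image(name): name is "side" or "top" or "wrist"; returns a dict with "color" (480x640x3 uint8, red, green, blue), "fovy" (degrees; the focal length in pixels is half the picture's height over the tangent of half this angle, whatever the lens; pixels are square), "cx", "cy" (the principal point, pixels), "eye" and "orientation" of the camera in the world. Camera axes: x right, y down, z forward; pixel columns grow to the right and rows downward; lengths in m; the calibration is good to about 2 mm. The wrist camera is an equidistant fisheye: a pixel r from the principal point sees the ray r / f radians off the axis. A picture is of the moment at which its call begins. There is no depth.
- robot.finish_job(): hands the job in, once; it reports no verdict.
Trained networks look in a picture, given as the dict that the camera call returned (one of the last four; its "shot" number tells which), for a name from the list of things; names that differ only in an ending like _2 or _b are one class to them, and where a whole thing is asked for, a point or a joint stands for the part that bears it (a point fixed in the world has none). Each returns a list of dicts, best first, with "score" (0 to 1); they miss things now and then, are a little off and sometimes report something else, mostly with a low value. They report only what shows in the picture. A call takes as long as a camera call. They do not tell look-alikes from the thing itself.
- imaging.look_for(picture, name): "bbox" ([left, top, right, bottom] as shares, 0 to 1, of the picture: columns of its width, rows of its height, round what is visible of it).
The state is a dict: "clock": time; "qpos": joint angles; "qvel": joint speeds; "joint_efforts": joint torques, N m; "ee_pos": TCP position; "tool_rot": TCP orientation; "force": force on the tool from outside, world axes, zero at the start; "ft_torque": the same for the moment, N m; "width": opening from 0.0 (shut) to 1.0 (fully open).
Only numpy, scipy, OpenCV 4.12 (cv2) and the standard library are available. Lean on these libraries where they do the work, as an engineer would, in place of code of your own. Each camera call takes 0.05 s, during which the arm holds its last target.

### The job

Lift the lens barrel off its white plastic rest and lay it in the two steel V-blocks of the lens tester, with its narrow mount end up against the face of the lamp house. Press it down with a steady push of about 12 N, without forcing it, so that it lies true on both sides of the vees and on both V-blocks, and finish while still holding it pressed there. Leave the eyepiece, the bottle and the dish where they stand.

Things in the scene. Friction and masses are not known exactly. Their poses are not given: they have to be found in the camera images.
- barrel_mid (a point): loose lens barrel, dark metal, about 0.2 kg: tube 34 mm in diameter, 120 mm long, with a bright mount end 25 mm in diameter standing out 12 mm at one end. The point is on its axis, half-way along the 34 mm tube; x runs along the barrel, mount end on the -x side; it may roll about x. At the start it lies level in its rest, this point 43 mm above the bench
- mount_end (a point): centre of the flat end face of the barrel's narrow mount end, on the axis 72 mm to -x of barrel_mid
- rest: fixed white plastic rest, plate 126 x 78 x 6 mm; the lens lies along its x, mid over mid. Two 9 mm thick notched walls cross it 49 mm either side of its middle (89 mm free between them), tops 36 mm above the bench, 7 mm below the lens axis. Origin: middle of its underside
- tester: fixed lens tester: aluminium base plate 245 x 100 x 12 mm (x from -165 to +80 mm), origin on the bench under the middle between its two V-blocks, x along the vees. At the -x end stands the grey lamp house (70 x 76 mm, top 90 mm above the bench); its flat face with the round window looks to +x and is the end stop
- seat_axis (a point): where barrel_mid lies when the lens is seated with its mount end against the lamp house: 58 mm above the bench over the tester's origin. x along the vees, lamp house on the -x side. Between the V-blocks 50 mm are free for fingers, down to the base plate (46 mm below this point)
- stop_face (a point): middle of the target window on the lamp-house face, 72 mm to -x of seat_axis; the mount end butts here; x axis points out of the face along the vees
- v_near_left: sloping face, on the tester's +y side, of the steel V-block next to the lamp house (block 28 mm long, 60 mm wide, top 54 mm above the bench; 90 degree vee open upwards, 40 mm wide at its top). Origin on the seated lens axis over the block's middle, 39 mm to -x of seat_axis
- v_near_right: face of the V-block next to the lamp house, on the tester's -y side; origin as v_near_left
- v_far_left: face, on the tester's +y side, of the other, equal V-block; origin on the seated lens axis over its middle, 39 mm to +x of seat_axis
- v_far_right: face of the other V-block, on the tester's -y side; origin as v_far_left
- barrel: the lens barrel itself; same frame as barrel_mid
- eyepiece: bystander: loose black eyepiece standing upright, 42 mm across, 58 mm tall; origin at the middle of its underside
- reagent: bystander: loose amber bottle with black cap, 34 mm across, 68 mm tall; origin at the middle of its underside
- dish: bystander: loose clear round dish with lid, 76 mm across, 17 mm tall; origin at the middle of its underside
Not all that is in view belongs to the job. Several things look just like the rest: the one meant starts farthest to the robot's right.

How it is judged:
By the outcome, as a careful person would: the job done as asked, in the order asked, and still so for the second after the job is handed in, while the arm keeps its last pose, push and grip.
It also fails if it takes over 45 s, if anything falls off the work surface, if the arm or the gripper's body presses on something with over 40 N, if the wrist force passes 120 N, or if a joint passes its speed limit or range.

## Working session

There is one attempt and no reset: what is moved stays moved. The work goes in short steps, Python scripts to look and compute and a tool call to move; the robot and the scene stay as the last step left them, time stands still between calls to the robot, and variables do not carry over. Pictures are saved under pics/ and viewed, and the job is handed in when it is done.

Besides the shell and the picture viewer there is one more tool, called after "Request:" by a JSON object that holds its "api" and its "payload". play_rows: Moves the arm, as the interface text tells. Its arguments: {"type":"object","properties":{"moves":{"type":"array","items":{"type":"number"}},"grip_force":{"type":"number"}},"required":["moves"]}

```bash
mkdir -p pics; ls
python3 - <<'E'
from rig import get_state, imaging, robot
import cv2
s=get_state();print(s)
for n in ["side","top","wrist"]:
    im=imaging.get_image(n);cv2.imwrite(f"pics/a_{n}.png",im["color"][:,:,::-1])
    print(n,{k:v for k,v in im.items() if k!="color"})
    for t in ["barrel","rest","tester","eyepiece","reagent","dish","barrel_mid","mount_end"]:
        print(t,[(round(d["score"],2),[round(b*(640 if i%2==0 else 480)) for i,b in enumerate(d["bbox"])]) for d in imaging.look_for(im,t)][:5])
E
```

```text
pics
{'clock': 0.0, 'qpos': array([-7.26521722e+01,  8.65127903e+00,  8.23898883e+01, -1.94302911e-04,
        8.90278177e+01, -7.67726487e+00]), 'qvel': array([-0.05304682, -0.04812935, -0.06089643, -0.11553837, -0.06691818,
       -0.06104145]), 'joint_efforts': array([ 1.99075832e-03, -7.13070989e+01, -5.70849967e+01, -8.77204297e-05,
        9.37032601e-03, -3.22515007e-05]), 'ee_pos': array([ 0.2431516 , -0.5208147 ,  0.24169928]), 'tool_rot': array([[ 9.06122618e-01,  4.23014976e-01, -3.62239804e-04],
       [ 4.23015102e-01, -9.06121904e-01,  1.14823613e-03],
       [ 1.57487658e-04, -1.19367563e-03, -9.99999275e-01]]), 'force': array([0.42192733, 0.01089325, 0.05754436]), 'ft_torque': array([ 0.00664342,  0.0308499 , -0.01826232]), 'width': 0.9976959208073645}
side {'fovy': 44.168839813912555, 'cx': 317.5760664583483, 'cy': 236.93292738534342, 'eye': array([ 0.42750019, -1.20976483,  0.84504202]), 'orientation': array([[ 0.99230717, -0.06077009,  0.10785859],
       [-0.12369229, -0.52303357,  0.84328886],
       [ 0.00516692, -0.85014286, -0.52652675]]), 'shot': 1}
barrel [(
[... 1009 characters left out ...]
, 237, 194, 255]), (0.38, [260, 241, 297, 287])]
reagent [(0.69, [491, 271, 510, 286])]
dish [(0.58, [346, 144, 374, 173])]
barrel_mid [(0.95, [257, 240, 299, 290])]
mount_end [(0.97, [259, 241, 297, 291]), (0.43, [405, 222, 424, 234]), (0.17, [370, 210, 433, 310])]
wrist {'fovy': 65.70646984690485, 'cx': 310.7998660167789, 'cy': 240.90638445237124, 'eye': array([ 0.31266443, -0.49007742,  0.37370124]), 'orientation': array([[ 4.22415107e-01, -8.65760200e-01, -2.68374281e-01],
       [-9.06402475e-01, -4.03532619e-01, -1.24883865e-01],
       [-1.78296354e-04,  2.96007943e-01, -9.55185461e-01]]), 'shot': 3}
barrel []
rest []
tester []
eyepiece []
reagent []
dish []
barrel_mid []
mount_end []
```

View pics/a_side.png

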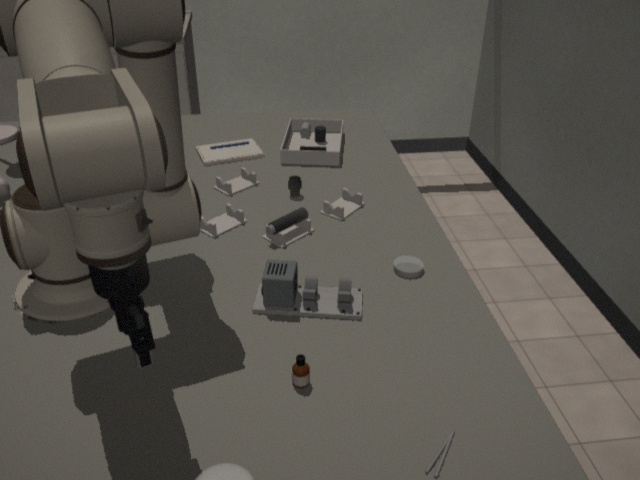

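View pics/a_top.png

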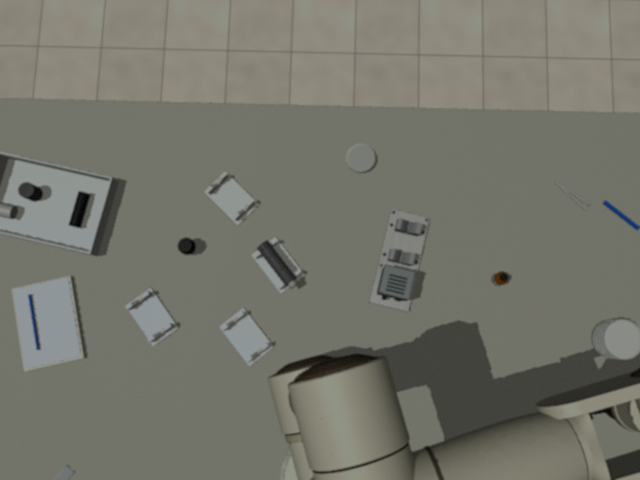

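View pics/a_wrist.png

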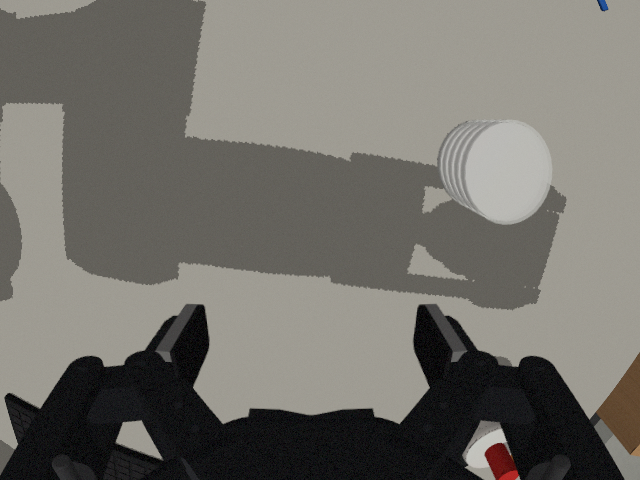

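The top picture shows four rests: empty ones at (232,198), (153,317) and (246,336), and the one holding the barrel at (279,264). That last one is farthest to the robot's right (largest column, smallest y) and it bears the lens, so it is the one meant. The tester is at (400,260), with the lamp house at its lower end (near the robot). I'll confirm with crops and measure.

```bash
cat > h.py <<'E'
import numpy as np,cv2
def f(im): return 240/np.tan(np.radians(im["fovy"]/2))
def ray(im,u,v,fish=False):
    F=f(im); a=np.array([(u-im["cx"])/F,(v-im["cy"])/F])
    if fish:
        r=np.linalg.norm(a); d=np.array([*(a/r*np.sin(r)),np.cos(r)]) if r>0 else np.array([0,0,1.])
    else: d=np.array([*a,1.])
    return im["orientation"]@d
def onz(im,u,v,z,fish=False):
    d=ray(im,u,v,fish); return im["eye"]+d*(z-im["eye"][2])/d[2]
def proj(im,P,fish=False):
    c=im["orientation"].T@(np.asarray(P)-im["eye"]); F=f(im)
    if fish:
        r=np.linalg.norm(c[:2]); t=np.arctan2(r,c[2]); a=c[:2]/r*t
    else: a=c[:2]/c[2]
    return a[0]*F+im["cx"],a[1]*F+im["cy"]
E
python3 - <<'E'
from rig import imaging
from h import *
im=imaging.get_image("top");c=im["color"][:,:,::-1]
a=cv2.resize(c[225:305,240:320],(400,400),interpolation=cv2.INTER_CUBIC)
b=cv2.resize(c[205:315,355:445],(int(90*400/110),400),interpolation=cv2.INTER_CUBIC)
cv2.imwrite("pics/b_top.png",np.hstack([a,b]))
im=imaging.get_image("side");c=im["color"][:,:,::-1]
a=cv2.resize(c[200:255,255:320],None,fx=6,fy=6,interpolation=cv2.INTER_CUBIC)
b=cv2.resize(c[250:325,245:370],None,fx=3.2,fy=3.2,interpolation=cv2.INTER_CUBIC)
o=np.zeros((330,800,3),np.uint8);o[:a.shape[0],:a.shape[1]]=a;o[:b.shape[0],400:400+b.shape[1]]=b
cv2.imwrite("pics/b_side.png",o)
E
```

```text
(no output)
```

View pics/b_top.png

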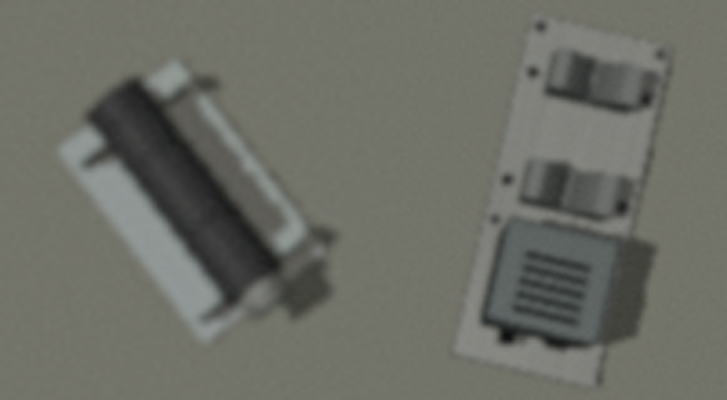

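View pics/b_side.png

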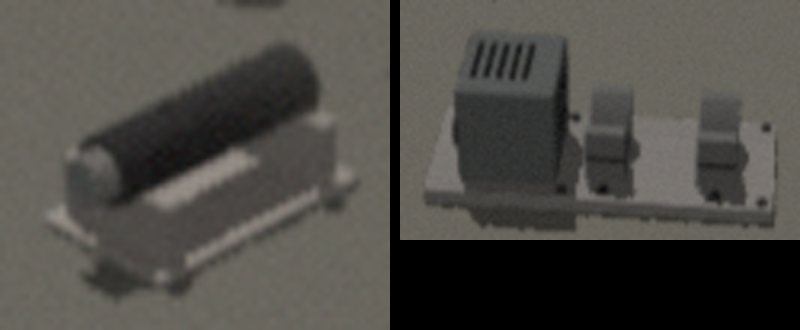

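The crops confirm it: dark barrel in the rest, bright mount end at the lower right (toward the robot and to its right). On the tester the lamp house is at the robot-side end.

Run:
```python
from rig import imaging
from h import *
im=imaging.get_image("top")
# barrel: tube axis ends; using z of silhouette ~ axis height
A=onz(im,263,244,.043);B=onz(im,292.4,280,.043)
print("barrel",A,B,np.linalg.norm(A-B),(A+B)/2,np.degrees(np.arctan2(*(A-B)[1::-1])))
C=[onz(im,u,v,.012) for u,v in [(391.3,209.1),(428.7,218.2),(410,310.9),(370.1,301.8)]]
for i in range(4): print(C[i],np.linalg.norm(C[i]-C[i-1]))
# x dir: from lamp side to far
x=((C[0]+C[1])-(C[2]+C[3]));L=np.linalg.norm(x)/2;x/=np.linalg.norm(x);m=sum(C)/4
print(L,np.degrees(np.arctan2(x[1],x[0])),"origin",m+x*.0425)
for n,bb in dict(eyepiece=(186,247),reagent=(500,279),dish=(361,158)).items(): print(n,onz(im,*bb,.03))
```

```text
barrel [0.56985788 0.20640735 0.043     ] [0.4822882  0.13007812 0.043     ] 0.1161662590551836 [0.52607304 0.16824273 0.043     ] 41.07670716207592
[ 0.67292116 -0.11356362  0.012     ] 0.24238354530092412
[ 0.65183224 -0.20893135  0.012     ] 0.09767163087166615
[ 0.4158446 -0.1635453  0.012    ] 0.2403124165620456
[ 0.43569125 -0.06384688  0.012     ] 0.1016546371205062
0.2413396895793902 -11.36339109098429 origin [ 0.58573919 -0.1458456   0.012     ]
eyepiece [0.55892455 0.40076636 0.03      ]
reagent [ 0.49991815 -0.38327161  0.03      ]
dish [ 0.80016393 -0.03289369  0.03      ]
```

Request:
{"api": "play_rows", "payload": {"moves": [0.16, 0.206, 0, 0, 0, 0, -1, 0.16, 0.206, 0, 0, 0, 0, -1, 0.16, 0.206, 0, 0, 0, 0, -1, 0.16, 0.206, 0, 0, 0, 0, -1, 0.16, 0.206, 0, 0, 0, 0, -1, 0.16, 0.206, 0, 0, 0, 0, -1, 0.16, 0.206, 0, 0, 0, 0, -1, 0.16, 0.206, 0, 0, 0, 0, -1, 0.16, 0.206, 0, 0, 0, 0, -1, 0.16, 0.206, 0, 0, 0, 0, -1, 0.16, 0.206, 0, 0, 0, 0, -1, 0.16, 0.206, 0, 0, 0, 0, -1]}}

```text
clock: 2.7
ee_pos: [0.532, -0.1487, 0.2424]
tool_rot: [[0.906, 0.423, 0.0], [0.423, -0.906, -0.0], [0.0, 0.0, -1.0]]
force: [0.6, -0.2, 0.8]
width: 1.004
```

Request:
{"api": "play_rows", "payload": {"moves": [0, 0, 0, 0, 0, 0, -1, 0, 0, 0, 0, 0, 0, -1]}}

```text
clock: 2.9
ee_pos: [0.5314, -0.1496, 0.2421]
tool_rot: [[0.905, 0.425, -0.0], [0.425, -0.905, 0.0], [-0.0, -0.0, -1.0]]
force: [0.2, -0.1, -0.7]
width: 1.001
```

Run:
```python
from rig import imaging,get_state
from h import *
import pickle
im=imaging.get_image("wrist");pickle.dump(im,open("w1.pkl","wb"));cv2.imwrite("pics/w1.png",im["color"][:,:,::-1])
print(im["eye"],get_state()["ee_pos"],imaging.look_for(im,"tester"))
```

```text
[ 0.60086524 -0.1185796   0.37347574] [ 0.53105497 -0.1503487   0.24217674] [{'bbox': [0.3131, 0.1283, 0.6545, 0.665], 'score': 0.88}]
```

View pics/w1.png

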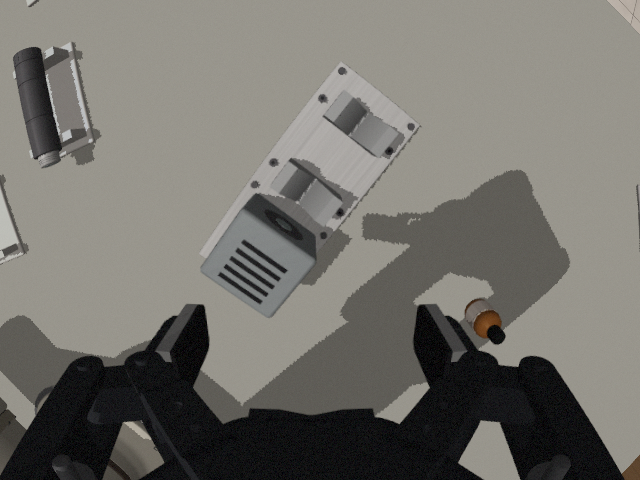

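Run:
```python
import pickle
from h import *
im=pickle.load(open("w1.pkl","rb"));c=im["color"][:,:,::-1]
cv2.imwrite("pics/w1a.png",cv2.resize(c[55:195,260:440],None,fx=4.2,fy=4.2,interpolation=cv2.INTER_CUBIC))
cv2.imwrite("pics/w1b.png",cv2.resize(c[180:325,195:355],None,fx=4,fy=4,interpolation=cv2.INTER_CUBIC))
```

```text
(no output)
```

View pics/w1a.png

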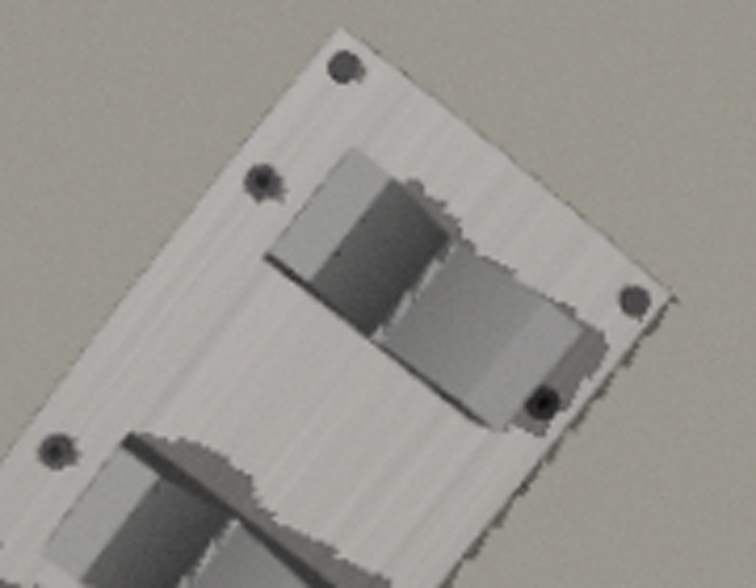

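View pics/w1b.png

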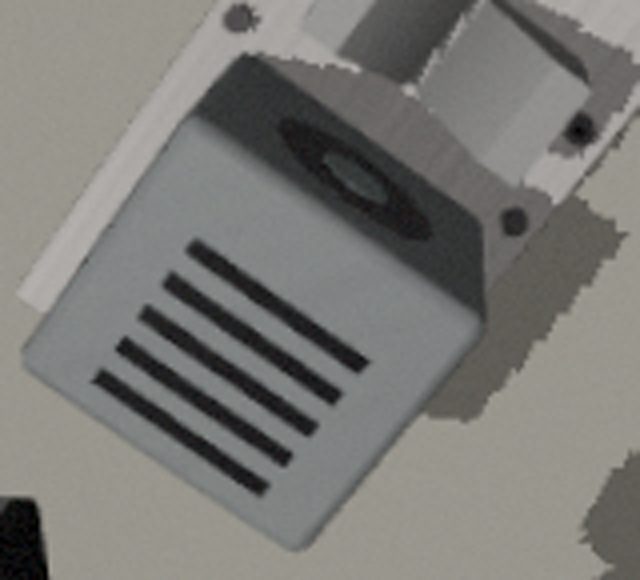

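```bash
cat > fit1.py <<'E'
import pickle
from h import *
from scipy.optimize import least_squares
im=pickle.load(open("w1.pkl","rb"))
a=[((343,30),(.08,.05,.012)),((673,296),(.08,-.05,.012)),((355,148),(.053,.03,.054)),((268,258),(.025,.03,.054)),((396,180),(.053,.02,.054)),((315,280),(.025,.02,.054)),((588,325),(.053,-.03,.054)),((495,430),(.025,-.03,.054)),((542,292),(.053,-.02,.054)),((468,402),(.025,-.02,.054)),((125,437),(-.025,.03,.054)),((45,550),(-.053,.03,.054))]
b=[((590,88),(-.025,-.03,.054)),((515,190),(-.053,-.03,.054)),((195,115),(-.072,.038,.09)),((482,325),(-.072,-.038,.09)),((355,178),(-.072,0,.058))]
px=[((x+.5)/4.2-.5+260,(y+.5)/4.2-.5+55) for (x,y),_ in a]+[((x+.5)/4-.5+195,(y+.5)/4-.5+180) for (x,y),_ in b]
P=np.array([p for _,p in a+b]);px=np.array(px)
def pose(q,P):
    c,s=np.cos(q[2]),np.sin(q[2])
    return P@np.array([[c,s,0],[-s,c,0],[0,0,1]])+[q[0],q[1],q[3]]
r=lambda q:(np.array([proj(im,p,True) for p in pose(q,P)])-px).ravel()
s=least_squares(r,[.586,-.146,-.2,0],loss="soft_l1")
print(s.x[:2],np.degrees(s.x[2]),s.x[3]);print(r(s.x).reshape(-1,2).round(1).tolist())
E
python3 fit1.py
```

```text
[ 0.58601541 -0.14746882] -12.42696328697936 -0.002929508477503383
[[-0.3, -1.1], [0.2, -0.1], [0.1, -0.1], [0.8, -1.2], [-0.4, -0.6], [-1.2, 0.7], [-1.5, 1.3], [1.0, 0.8], [0.8, 1.8], [-1.4, 0.3], [-0.6, 1.8], [-0.6, 0.3], [0.9, 0.2], [0.2, -1.2], [-0.5, -2.6], [3.3, -0.1], [0.5, -0.5]]
```

Tester fitted: (0.586, −0.147), yaw about −12.4°, residuals around 1 px (about 1 mm). I'll refine it later with a closer look. Next I move above the barrel.

Request:
{"api": "play_rows", "payload": {"moves": [-0.02, 0.22, 0, 0, 0, 0.04, -1, -0.02, 0.22, 0, 0, 0, 0.04, -1, -0.02, 0.22, 0, 0, 0, 0.04, -1, -0.02, 0.22, 0, 0, 0, 0.04, -1, -0.02, 0.22, 0, 0, 0, 0.04, -1, -0.02, 0.22, 0, 0, 0, 0.04, -1, -0.02, 0.22, 0, 0, 0, 0.04, -1, -0.02, 0.22, 0, 0, 0, 0.04, -1, -0.02, 0.22, 0, 0, 0, 0.04, -1, 0, 0, 0, 0, 0, 0, -1, 0, 0, 0, 0, 0, 0, -1]}}

```text
clock: 4.1
ee_pos: [0.5042, 0.1463, 0.2423]
tool_rot: [[0.752, 0.659, 0.0], [0.659, -0.752, -0.0], [-0.0, 0.0, -1.0]]
force: [0.0, 1.2, -0.0]
width: 1.001
```

Run:
```python
from rig import imaging,get_state
from h import *
import pickle
im=imaging.get_image("wrist");pickle.dump(im,open("w2.pkl","wb"));c=im["color"][:,:,::-1]
cv2.imwrite("pics/w2.png",c)
s=get_state();print(im["eye"],s["ee_pos"],s["tool_rot"],s["qpos"],[(d["score"],[round(b*(640 if i%2==0 else 480)) for i,b in enumerate(d["bbox"])]) for d in imaging.look_for(im,"barrel")])
```

```text
[0.56196441 0.19503563 0.37376862] [0.50432031 0.14575921 0.24234834] [[ 7.52873254e-01  6.58165517e-01  1.20353166e-04]
 [ 6.58165526e-01 -7.52873226e-01 -2.14892927e-04]
 [-5.08244386e-05  2.40999442e-04 -9.99999970e-01]] [ 7.71592506e+00  2.62391137e+00  8.89105998e+01 -1.31315527e-02
  8.84603087e+01  5.65561619e+01] [(0.75, [284, 111, 326, 264]), (0.23, [537, 274, 571, 306])]
```

View pics/w2.png

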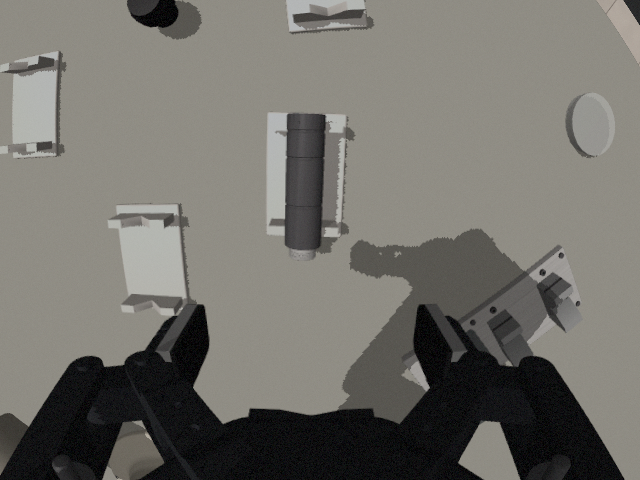

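```bash
cat > fit2.py <<'E'
import pickle,sys
from h import *
from scipy.optimize import minimize
im=pickle.load(open(sys.argv[1] if len(sys.argv)>1 else "w2.pkl","rb"))
u0,v0,u1,v1=270,100,345,275
K=4
g=cv2.cvtColor(im["color"],cv2.COLOR_RGB2GRAY)[v0:v1,u0:u1]
cv2.imwrite("pics/w2c.png",cv2.resize(im["color"][v0:v1,u0:u1,::-1],None,fx=3.4,fy=3.4,interpolation=cv2.INTER_CUBIC))
G=cv2.resize(g,None,fx=K,fy=K,interpolation=cv2.INTER_CUBIC)
M=(G<88).astype(np.uint8)
n,l,st,_=cv2.connectedComponentsWithStats(cv2.morphologyEx(M,cv2.MORPH_OPEN,np.ones((25,25))))
i=1+np.argmax(st[1:,4]);M=(l==i).astype(np.uint8);print(st[i])
cv2.imwrite("pics/w2m.png",M*255)
th=np.linspace(0,2*np.pi,60)
def mask(q):
    x,y,a=q;c,s=np.cos(a),np.sin(a);H=np.zeros_like(M)
    P=[]
    for X in np.linspace(-.06,.06,7):
        for t in th:
            Y=.017*np.cos(t);Z=.043+.017*np.sin(t);P.append(proj(im,(x+c*X-s*Y,y+s*X+c*Y,Z),True))
    P=(np.array(P)-[u0,v0]+.5)*K-.5
    cv2.fillConvexPoly(H,np.round(cv2.convexHull(P.astype(np.float32))*16).astype(np.int32),1,shift=4)
    return H
cost=lambda q:float((mask(q)!=M).sum())
b=minimize(cost,[.526,.168,np.radians(41)],method="Nelder-Mead",options=dict(initial_simplex=np.array([[.526,.168,.715],[.532,.168,.715],[.526,.174,.715],[.526,.168,.75]])))
print(b.x[:2],np.degrees(b.x[2]),b.fun,M.sum())
E
python3 fit2.py
```

```text
[   59    56   165   545 81144]
[0.52315154 0.16864933] 39.70973727874301 3144.0 81144
```

View pics/w2m.png

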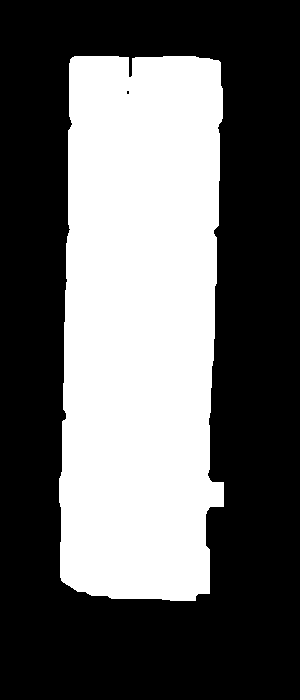

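View pics/w2c.png

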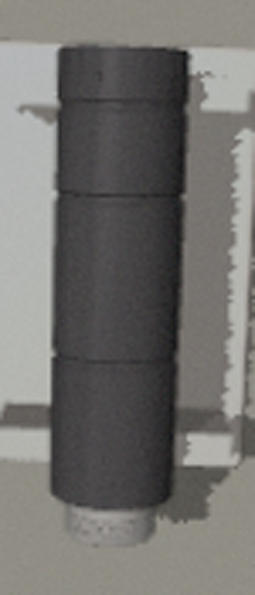

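Request:
{"api": "play_rows", "payload": {"moves": [0.032, 0.037, -0.25, 0, 0, -0.008, -1, 0.032, 0.037, -0.25, 0, 0, -0.008, -1, 0.032, 0.037, -0.25, 0, 0, -0.008, -1, 0.032, 0.037, -0.25, 0, 0, -0.008, -1, 0, 0, 0, 0, 0, 0, -1, 0, 0, 0, 0, 0, 0, -1]}}

```text
clock: 4.8
ee_pos: [0.5237, 0.1681, 0.0931]
tool_rot: [[0.769, 0.639, -0.001], [0.639, -0.769, -0.0], [-0.0, -0.0, -1.0]]
force: [-0.2, -0.5, 0.4]
width: 0.999
```

Run:
```python
from rig import imaging,get_state
from h import *
import pickle
im=imaging.get_image("wrist");pickle.dump(im,open("w3.pkl","wb"));c=im["color"][:,:,::-1].copy()
s=get_state();print(s["ee_pos"],s["tool_rot"].round(4).tolist())
a=np.radians(39.71);x=np.array([np.cos(a),np.sin(a),0]);m=np.array([.5232,.1686,.043])
for X in (-.072,-.06,0,.06):
    p=proj(im,m+x*X,True);cv2.circle(c,(int(p[0]),int(p[1])),3,(0,0,255),-1)
cv2.imwrite("pics/w3.png",c)
```

```text
[0.52421333 0.1682928  0.09418938] [[0.769, 0.6393, 0.0017], [0.6393, -0.769, 0.0003], [0.0014, 0.0009, -1.0]]
```

View pics/w3.png

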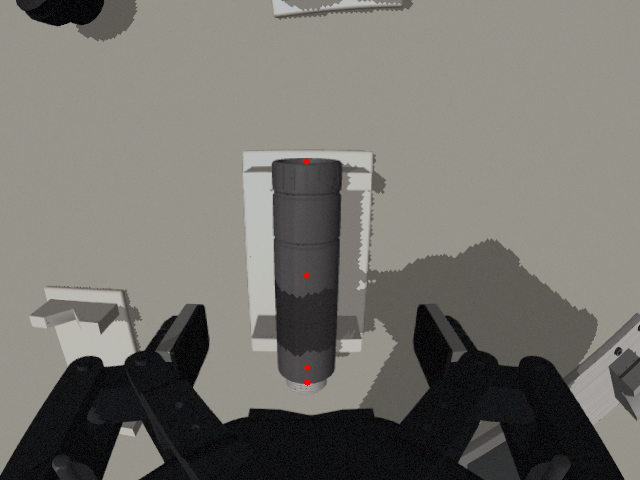

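Projected axis points sit on the barrel centre line (column 307; edges at 273 and 341), so the fit holds. Descend and grip.

Request:
{"api": "play_rows", "payload": {"moves": [0, 0, -0.12, 0, 0, 0, -1, 0, 0, -0.12, 0, 0, 0, -1, 0, 0, -0.12, 0, 0, 0, -1, 0, 0, 0, 0, 0, 0, -1, 0, 0, 0, 0, 0, 0, -1]}}

```text
clock: 5.35
ee_pos: [0.5243, 0.1688, 0.0403]
tool_rot: [[0.769, 0.64, 0.002], [0.64, -0.769, 0.0], [0.002, 0.001, -1.0]]
force: [0.2, 0.7, 0.5]
width: 0.997
```

Request:
{"api": "play_rows", "payload": {"moves": [0, 0, 0, 0, 0, 0, 1, 0, 0, 0, 0, 0, 0, 1, 0, 0, 0, 0, 0, 0, 1, 0, 0, 0, 0, 0, 0, 1, 0, 0, 0, 0, 0, 0, 1, 0, 0, 0, 0, 0, 0, 1, 0, 0, 0, 0, 0, 0, 1, 0, 0, 0, 0, 0, 0, 1], "grip_force": 45}}

```text
clock: 6.15
ee_pos: [0.5227, 0.1702, 0.039]
tool_rot: [[0.768, 0.64, -0.001], [0.64, -0.768, 0.002], [0.0, -0.002, -1.0]]
force: [-12.2, 10.1, 13.3]
width: 0.385
```

Gripped at width 0.385 × 85 ≈ 33 mm, which fits the 34 mm tube. The lateral reading says the barrel sits about 2 mm to the −tool-y side of my estimate, so the wrist calibration is slightly biased sideways. I'll relax that, lift and check.

Request:
{"api": "play_rows", "payload": {"moves": [-0.009, 0.01, 0, 0, 0, 0, 1, 0, 0, 0.05, 0, 0, 0, 1, 0, 0, 0.1, 0, 0, 0, 1, 0, 0, 0.2, 0, 0, 0, 1, 0, 0, 0.25, 0, 0, 0, 1, 0, 0, 0.25, 0, 0, 0, 1, 0, 0, 0.25, 0, 0, 0, 1, 0, 0, 0, 0, 0, 0, 1, 0, 0, 0, 0, 0, 0, 1], "grip_force": 60}}

```text
clock: 7.05
ee_pos: [0.5221, 0.1705, 0.2037]
tool_rot: [[0.768, 0.64, 0.001], [0.64, -0.768, 0.0], [0.001, 0.0, -1.0]]
force: [0.0, 0.6, -2.6]
width: 0.379
```

Run:
```python
from rig import imaging,get_state
from h import *
im=imaging.get_image("wrist");c=im["color"][:,:,::-1].copy()
s=get_state();print(s["ee_pos"],s["tool_rot"].round(4).tolist(),s["force"],s["ft_torque"],s["width"])
cv2.imwrite("pics/w4.png",c)
im=imaging.get_image("side");cv2.imwrite("pics/s4.png",cv2.resize(im["color"][130:330,200:400,::-1],None,fx=3,fy=3))
```

```text
[0.52169459 0.17045062 0.20258181] [[0.7684, 0.6399, -0.001], [0.6399, -0.7684, -0.0], [-0.0008, -0.0006, -1.0]] [ 0.06645136 -0.66936514 -1.53278455] [0.00418108 0.05911178 0.03708019] 0.37963110447624243
```

View pics/w4.png

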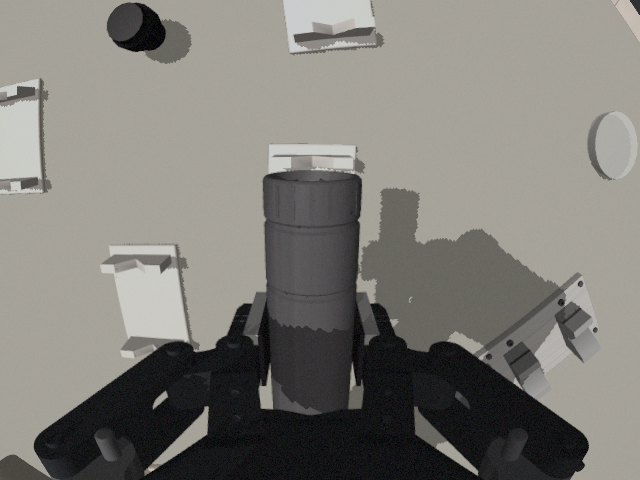

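View pics/s4.png

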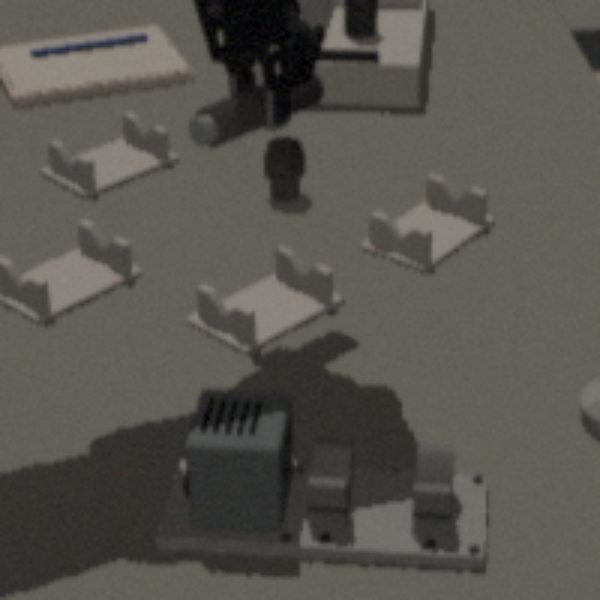

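Barrel held level (edges symmetric about column 312), the rest is left in place and the bystanders are untouched. Now turn and carry it above the tester.

Request:
{"api": "play_rows", "payload": {"moves": [0.04, -0.176, 0, 0, 0, -0.096, 1, 0.04, -0.176, 0, 0, 0, -0.096, 1, 0.04, -0.176, 0, 0, 0, -0.096, 1, 0.04, -0.176, 0, 0, 0, -0.096, 1, 0.04, -0.176, 0, 0, 0, -0.096, 1, 0.04, -0.176, 0, 0, 0, -0.096, 1, 0.04, -0.176, 0, 0, 0, -0.096, 1, 0.04, -0.176, 0, 0, 0, -0.096, 1, 0.04, -0.176, 0, 0, 0, -0.096, 1, 0.04, -0.176, 0, 0, 0, -0.096, 1, 0.04, -0.176, 0, 0, 0, -0.096, 1, 0.04, -0.176, 0, 0, 0, -0.096, 1]}}

```text
clock: 8.35
ee_pos: [0.5937, -0.1473, 0.2016]
tool_rot: [[0.977, -0.212, -0.002], [-0.212, -0.977, 0.001], [-0.003, -0.001, -1.0]]
force: [-0.0, 0.3, -0.9]
width: 0.377
```

Request:
{"api": "play_rows", "payload": {"moves": [0, 0, 0, 0, 0, 0, 1, 0, 0, 0, 0, 0, 0, 1]}}

```text
clock: 8.55
ee_pos: [0.5936, -0.1465, 0.2017]
tool_rot: [[0.978, -0.209, -0.002], [-0.209, -0.978, 0.001], [-0.003, -0.001, -1.0]]
force: [0.0, 0.8, -1.2]
width: 0.378
```

Run:
```python
from rig import imaging,get_state
from h import *
import pickle
im=imaging.get_image("wrist");pickle.dump(im,open("w5.pkl","wb"));c=im["color"][:,:,::-1].copy()
s=get_state();print(s["ee_pos"],s["tool_rot"].round(4).tolist(),s["force"],s["qpos"].round(1),s["width"],im["eye"],im["orientation"].round(4).tolist())
cv2.imwrite("pics/w5.png",c)
im=imaging.get_image("top");pickle.dump(im,open("t5.pkl","wb"))
cv2.imwrite("pics/t5.png",cv2.resize(im["color"][180:330,330:480,::-1],None,fx=4,fy=4,interpolation=cv2.INTER_CUBIC))
```

```text
[ 0.59364833 -0.14589057  0.20209642] [[0.9781, -0.2081, -0.0018], [-0.2081, -0.9781, 0.001], [-0.002, -0.0006, -1.0]] [ 0.58673769  0.92642995 -1.21116792] [-21.   13.9  80.7   0.   85.5  81. ] 0.3772729428316622 [ 0.66879142 -0.16353547  0.33290964] [[-0.2098, -0.9332, -0.2917], [-0.9777, 0.1999, 0.0635], [-0.001, 0.2986, -0.9544]]
```

View pics/w5.png

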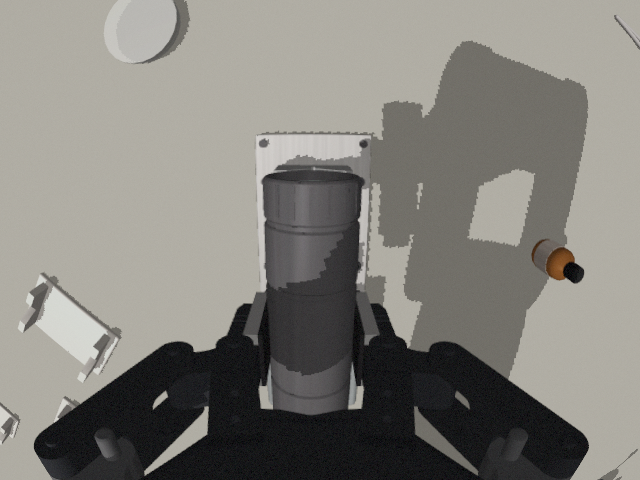

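View pics/t5.png

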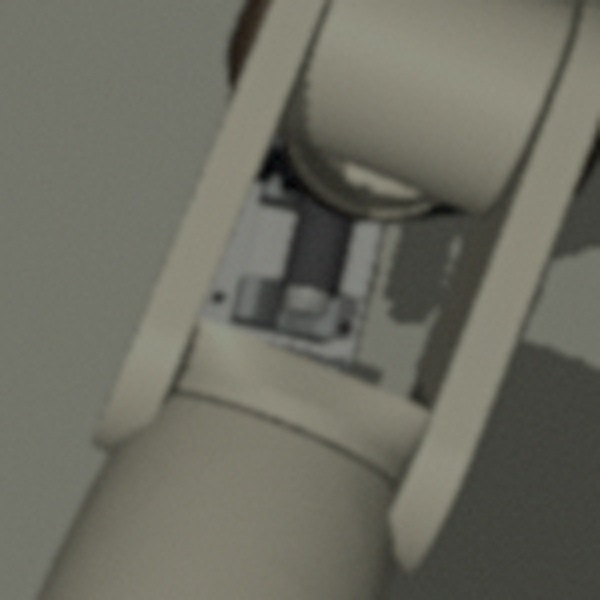

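Run:
```python
import pickle
from h import *
im=pickle.load(open("w5.pkl","rb"));c=im["color"][:,:,::-1]
cv2.imwrite("pics/w5a.png",cv2.resize(c[125:245,245:390],None,fx=5,fy=5,interpolation=cv2.INTER_CUBIC))
```

```text
(no output)
```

View pics/w5a.png

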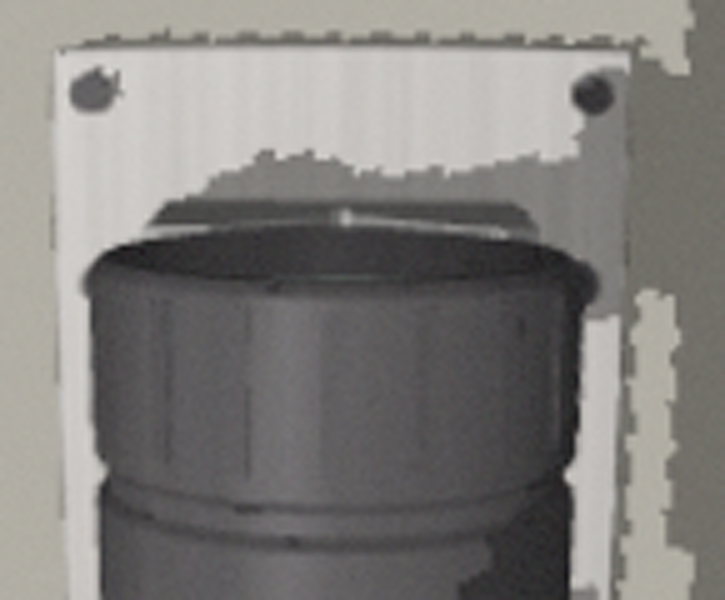

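```bash
cat > fit5.py <<'E'
import pickle
from h import *
from scipy.optimize import least_squares
im=pickle.load(open("w5.pkl","rb"))
cp=lambda x,y:((x+.5)/5-.5+245,(y+.5)/5-.5+125)
# tester: corners, apex, edge points (edge: only lateral)
pts=[(cp(57,52),(.08,.05,.012)),(cp(628,50),(.08,-.05,.012)),(cp(343,215),(.053,0,.034))]
eL=[cp(64,330),cp(72,590)];eR=[cp(620,330),cp(612,590)]
def res(q):
    c,s=np.cos(q[2]),np.sin(q[2]);r=[]
    for px,p in pts:
        w=(q[0]+c*p[0]-s*p[1],q[1]+s*p[0]+c*p[1],p[2]);r+=list(np.array(proj(im,w,True))-px)
    for e,y in((eL,.05),(eR,-.05)):
        for px in e:
            w=onz(im,*px,.012,True)-[q[0],q[1],0]; r.append((-s*w[0]+c*w[1]-y)*1100)
    return np.array(r)
q=least_squares(res,[.586,-.146,-.2]).x
print("tester",q[:2],np.degrees(q[2]),res(q).round(1))
# barrel silhouette rows: left/right full-image cols by thresholds
g=cv2.cvtColor(im["color"],cv2.COLOR_RGB2GRAY)
rows=[215,222,250,270]
for r in rows: print(r,g[r,255:278].tolist(),g[r,345:372].tolist())
E
python3 fit5.py
```

```text
tester [ 0.58542744 -0.1474336 ] -12.002055991130861 [-1.2 -0.2  1.   0.1  0.   0.1 -1.2 -0.7  1.3  0.9]
215 [174, 174, 178, 199, 201, 201, 203, 204, 179, 113, 75, 77, 77, 77, 79, 79, 85, 86, 89, 89, 90, 86, 86] [72, 66, 67, 63, 65, 61, 59, 55, 54, 55, 49, 47, 37, 39, 41, 147, 184, 194, 193, 192, 191, 188, 185, 120, 110, 132, 160]
222 [173, 168, 160, 189, 200, 199, 200, 201, 189, 146, 62, 52, 70, 74, 76, 76, 77, 72, 74, 76, 80, 78, 85] [73, 68, 67, 60, 57, 46, 38, 44, 45, 48, 43, 40, 41, 57, 131, 179, 193, 194, 190, 191, 188, 190, 174, 124, 112, 152, 169]
250 [174, 174, 169, 153, 185, 194, 196, 197, 197, 172, 91, 70, 74, 75, 77, 82, 81, 81, 85, 87, 93, 89, 92] [50, 49, 50, 47, 45, 46, 48, 45, 42, 45, 45, 40, 42, 62, 117, 125, 126, 123, 155, 189, 185, 152, 115, 111, 140, 165, 175]
270 [173, 173, 174, 172, 172, 188, 192, 193, 194, 192, 177, 71, 75, 76, 77, 81, 83, 81, 86, 89, 88, 94, 89] [49, 45, 45, 43, 44, 50, 47, 44, 47, 43, 38, 47, 50, 93, 118, 131, 133, 169, 191, 183, 158, 112, 123, 126, 167, 173, 171]
```

Estimates agree: tester origin about (0.5857, −0.1453), yaw −12.0°, with the wrist bias of about 2 mm removed. The barrel sits parallel to the vees. I descend with about a 4 mm gap to the lamp face and stop above the seat.

Request:
{"api": "play_rows", "payload": {"moves": [-0.027, -0.001, -0.2, 0, 0, 0, 1, 0, 0, -0.2, 0, 0, 0, 1, 0, 0, -0.2, 0, 0, 0, 1, 0, 0, -0.15, 0, 0, 0, 1, 0, 0, -0.1, 0, 0, 0, 1, 0, 0, -0.05, 0, 0, 0, 1, 0, 0, 0, 0, 0, 0, 1, 0, 0, 0, 0, 0, 0, 1]}}

```text
clock: 9.45
ee_pos: [0.5905, -0.1465, 0.0693]
tool_rot: [[0.978, -0.209, 0.001], [-0.209, -0.978, -0.0], [0.001, 0.0, -1.0]]
force: [-0.1, -0.2, -1.4]
width: 0.378
```

Run:
```python
from rig import imaging,get_state
from h import *
import pickle
im=imaging.get_image("wrist");pickle.dump(im,open("w6.pkl","wb"));c=im["color"][:,:,::-1].copy()
s=get_state();print(s["ee_pos"],s["tool_rot"].round(4).tolist(),s["force"],s["ft_torque"],s["width"])
cv2.imwrite("pics/w6.png",c)
im=imaging.get_image("side");pickle.dump(im,open("s6.pkl","wb"))
cv2.imwrite("pics/s6.png",cv2.resize(im["color"][220:330,240:380,::-1],None,fx=5,fy=5,interpolation=cv2.INTER_CUBIC))
```

```text
[ 0.59058848 -0.14654583  0.06946744] [[0.978, -0.2086, 0.0016], [-0.2086, -0.978, -0.0005], [0.0017, 0.0001, -1.0]] [ 0.26802793  0.4322194  -1.46285734] [ 0.0734043  -0.0336503   0.02062717] 0.3756799141536042
```

View pics/w6.png

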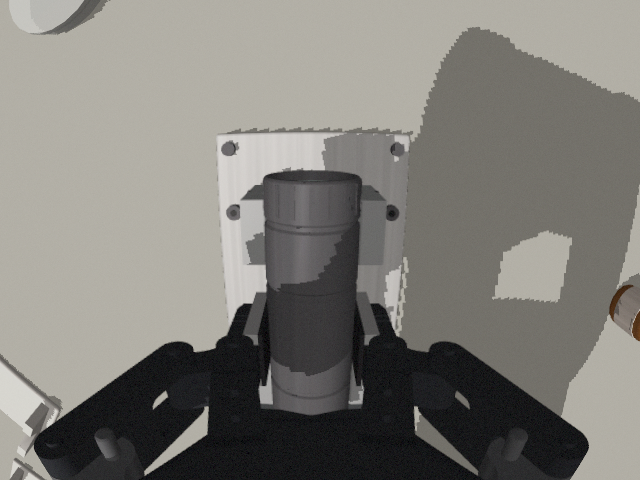

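View pics/s6.png

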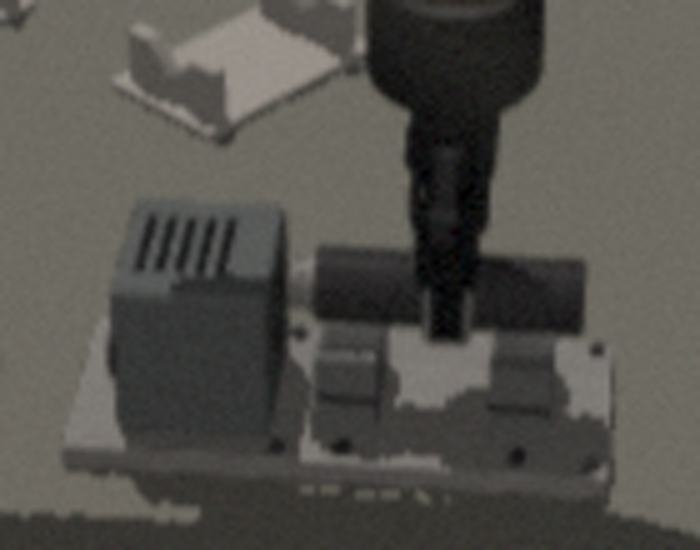

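Run:
```python
import pickle
from h import *
im=pickle.load(open("w6.pkl","rb"));c=im["color"][:,:,::-1]
cv2.imwrite("pics/w6a.png",cv2.resize(c[122:272,212:418],None,fx=3.8,fy=3.8,interpolation=cv2.INTER_CUBIC))
```

```text
(no output)
```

View pics/w6a.png

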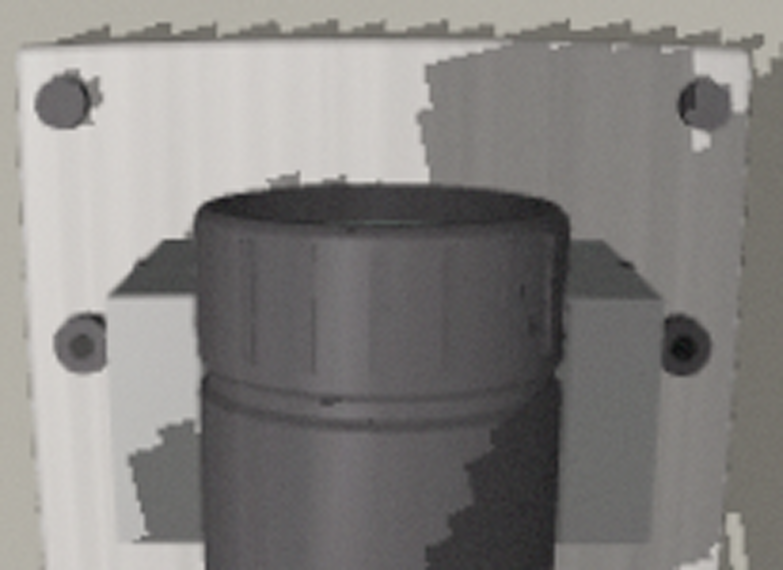

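Block edges (mid column 312.7), base (313.2) and barrel (312) are aligned within about 0.5 mm. Descending slowly to contact.

Request:
{"api": "play_rows", "payload": {"moves": [0, 0, -0.015, 0, 0, 0, 1, 0, 0, -0.015, 0, 0, 0, 1, 0, 0, -0.015, 0, 0, 0, 1, 0, 0, -0.01, 0, 0, 0, 1, 0, 0, -0.01, 0, 0, 0, 1, 0, 0, 0, 0, 0, 0, 1]}}

```text
clock: 10.15
ee_pos: [0.5899, -0.1464, 0.0582]
tool_rot: [[0.978, -0.209, -0.0], [-0.209, -0.978, 0.0], [-0.0, -0.0, -1.0]]
force: [0.5, 0.2, -2.0]
width: 0.379
```

Request:
{"api": "play_rows", "payload": {"moves": [0, 0, -0.01, 0, 0, 0, 1, 0, 0, 0, 0, 0, 0, 1]}}

```text
clock: 10.35
ee_pos: [0.59, -0.1464, 0.0569]
tool_rot: [[0.978, -0.209, -0.0], [-0.209, -0.978, 0.0], [-0.0, -0.0, -1.0]]
force: [-0.8, 0.7, -2.1]
width: 0.376
```

Request:
{"api": "play_rows", "payload": {"moves": [0, 0, -0.01, 0, 0, 0, 1, 0, 0, 0, 0, 0, 0, 1]}}

```text
clock: 10.55
ee_pos: [0.5899, -0.1464, 0.0553]
tool_rot: [[0.978, -0.209, -0.0], [-0.209, -0.978, 0.0], [-0.0, -0.0, -1.0]]
force: [-0.2, 0.2, -2.6]
width: 0.374
```

Request:
{"api": "play_rows", "payload": {"moves": [0, 0, -0.005, 0, 0, 0, 1, 0, 0, 0, 0, 0, 0, 1]}}

```text
clock: 10.75
ee_pos: [0.59, -0.1465, 0.0548]
tool_rot: [[0.978, -0.209, 0.0], [-0.209, -0.978, -0.0], [0.0, 0.0, -1.0]]
force: [-0.5, -1.0, -1.0]
width: 0.38
```

Request:
{"api": "play_rows", "payload": {"moves": [0, 0, -0.005, 0, 0, 0, 1, 0, 0, 0, 0, 0, 0, 1]}}

```text
clock: 10.95
ee_pos: [0.5902, -0.1468, 0.0545]
tool_rot: [[0.978, -0.209, 0.001], [-0.209, -0.978, -0.001], [0.001, 0.001, -1.0]]
force: [-2.2, -3.2, 3.7]
width: 0.378
```

Request:
{"api": "play_rows", "payload": {"moves": [0, 0, -0.005, 0, 0, 0, 1, 0, 0, 0, 0, 0, 0, 1]}}

```text
clock: 11.15
ee_pos: [0.5902, -0.147, 0.0543]
tool_rot: [[0.978, -0.209, 0.001], [-0.209, -0.978, -0.001], [0.001, 0.001, -1.0]]
force: [-5.4, -2.6, 13.1]
width: 0.374
```

Contact at TCP z ≈ 0.0545, as expected (0.0547). Lateral force about −3.7 N, so shift about 0.5 mm toward −y. I lift 1 mm, then approach the lamp face.

Request:
{"api": "play_rows", "payload": {"moves": [-0.001, -0.003, 0.01, 0, 0, 0, 1, -0.01, 0.002, 0, 0, 0, 0, 1, -0.01, 0.002, 0, 0, 0, 0, 1, 0, 0, 0, 0, 0, 0, 1]}}

```text
clock: 11.55
ee_pos: [0.5866, -0.1462, 0.0545]
tool_rot: [[0.978, -0.209, -0.0], [-0.209, -0.978, 0.0], [-0.0, -0.0, -1.0]]
force: [-0.2, 0.4, -1.4]
width: 0.381
```

Request:
{"api": "play_rows", "payload": {"moves": [-0.005, 0.001, 0, 0, 0, 0, 1, 0, 0, 0, 0, 0, 0, 1]}}

```text
clock: 11.75
ee_pos: [0.586, -0.1461, 0.0546]
tool_rot: [[0.978, -0.209, -0.0], [-0.209, -0.978, 0.0], [-0.0, -0.0, -1.0]]
force: [0.0, 1.5, -2.6]
width: 0.372
```

Request:
{"api": "play_rows", "payload": {"moves": [-0.005, 0.001, 0, 0, 0, 0, 1, 0, 0, 0, 0, 0, 0, 1]}}

```text
clock: 11.95
ee_pos: [0.5853, -0.1459, 0.0547]
tool_rot: [[0.978, -0.209, -0.0], [-0.209, -0.978, 0.0], [-0.0, -0.0, -1.0]]
force: [-0.5, -0.3, -1.8]
width: 0.378
```

Request:
{"api": "play_rows", "payload": {"moves": [-0.004, 0.001, 0, 0, 0, 0, 1, 0, 0, 0, 0, 0, 0, 1]}}

```text
clock: 12.15
ee_pos: [0.5852, -0.1459, 0.0549]
tool_rot: [[0.978, -0.209, 0.001], [-0.209, -0.978, -0.0], [0.001, -0.0, -1.0]]
force: [5.5, -0.9, -2.4]
width: 0.379
```

Request:
{"api": "play_rows", "payload": {"moves": [-0.004, 0.001, 0, 0, 0, 0, 1, 0, 0, 0, 0, 0, 0, 1]}}

```text
clock: 12.35
ee_pos: [0.5852, -0.146, 0.0552]
tool_rot: [[0.978, -0.209, 0.003], [-0.209, -0.978, -0.001], [0.003, 0.0, -1.0]]
force: [9.8, -0.9, -2.9]
width: 0.377
```

Request:
{"api": "play_rows", "payload": {"moves": [-0.004, 0.001, 0, 0, 0, 0, 1, 0, 0, 0, 0, 0, 0, 1]}}

```text
clock: 12.55
ee_pos: [0.5851, -0.146, 0.0555]
tool_rot: [[0.978, -0.209, 0.004], [-0.209, -0.978, -0.001], [0.004, 0.0, -1.0]]
force: [14.6, -2.0, -3.9]
width: 0.375
```

Butted against the lamp face (14 N axial). I ease that back to about 5 N and lower.

Request:
{"api": "play_rows", "payload": {"moves": [0.007, -0.001, 0, 0, 0, 0, 1, 0, 0, -0.006, 0, 0, 0, 1, 0, 0, 0, 0, 0, 0, 1, 0, 0, 0, 0, 0, 0, 1]}}

```text
clock: 12.95
ee_pos: [0.5852, -0.1459, 0.0544]
tool_rot: [[0.978, -0.209, 0.002], [-0.209, -0.978, -0.0], [0.002, 0.0, -1.0]]
force: [4.6, -0.4, 2.7]
width: 0.379
```

```bash
cat > st.py <<'E'
from rig import get_state
import numpy as np
s=get_state();R=s["tool_rot"];F=s["force"];T=s["ft_torque"]
a=np.radians(-12);X=np.array([np.cos(a),np.sin(a),0]);Y=np.array([-np.sin(a),np.cos(a),0])
print(s["clock"],s["ee_pos"].round(4),"axial %.1f lat %.1f z %.1f"%(F@X,F@Y,F[2]),"M roll %.2f pitch %.2f yaw %.2f"%(T@X,T@Y,T[2]),"tool z",R[:,2].round(4),"tool x",R[:,0].round(4),s["width"])
E
python3 st.py
```

```text
12.95 [ 0.5852 -0.1459  0.0544] axial 4.6 lat 0.6 z 2.7 M roll 0.03 pitch -0.88 yaw 0.10 tool z [ 1.6e-03 -4.0e-04 -1.0e+00] tool x [ 0.978  -0.2088  0.0016] 0.37850566923552165
```

Request:
{"api": "play_rows", "payload": {"moves": [0, 0, -0.003, 0, 0, 0, 1, 0, 0, 0, 0, 0, 0, 1, 0, 0, 0, 0, 0, 0, 1]}}

```text
clock: 13.25
ee_pos: [0.5852, -0.1459, 0.0544]
tool_rot: [[0.978, -0.209, 0.002], [-0.209, -0.978, -0.001], [0.002, 0.0, -1.0]]
force: [3.3, -0.6, 8.6]
width: 0.378
```

```bash
python3 st.py
```

```text
13.25 [ 0.5852 -0.1459  0.0544] axial 3.3 lat 0.1 z 8.6 M roll 0.11 pitch -0.41 yaw -0.01 tool z [ 1.7e-03 -5.0e-04 -1.0e+00] tool x [ 0.978  -0.2088  0.0018] 0.37760006759838877
```

Lateral is about 0, good. The moment suggests more load on the near block (tool tilted 0.1° by the end push). I add a small pitch trim and press slightly further.

Request:
{"api": "play_rows", "payload": {"moves": [0, 0, -0.001, 0.001, 0.003, 0, 1, 0, 0, 0, 0, 0, 0, 1, 0, 0, 0, 0, 0, 0, 1]}}

```text
clock: 13.55
ee_pos: [0.5852, -0.1459, 0.0544]
tool_rot: [[0.978, -0.209, -0.001], [-0.209, -0.978, 0.0], [-0.001, -0.0, -1.0]]
force: [1.9, -0.3, 9.4]
width: 0.379
```

```bash
python3 st.py
python3 - <<'E'
from rig import imaging,get_state
import cv2
im=imaging.get_image("side")
cv2.imwrite("pics/s7.png",cv2.resize(im["color"][220:330,240:380,::-1],None,fx=5,fy=5,interpolation=cv2.INTER_CUBIC))
im=imaging.get_image("wrist");cv2.imwrite("pics/w7.png",im["color"][:,:,::-1])
E
python3 st.py
```

```text
13.55 [ 0.5852 -0.1459  0.0544] axial 1.9 lat 0.1 z 9.4 M roll 0.03 pitch -0.30 yaw 0.11 tool z [-6.e-04  2.e-04 -1.e+00] tool x [ 9.780e-01 -2.087e-01 -6.000e-04] 0.3789425802505994
13.65 [ 0.5852 -0.1459  0.0543] axial 1.7 lat -0.2 z 9.5 M roll 0.08 pitch -0.29 yaw 0.12 tool z [-6.e-04  2.e-04 -1.e+00] tool x [ 9.780e-01 -2.087e-01 -6.000e-04] 0.3767822391521063
```

View pics/s7.png

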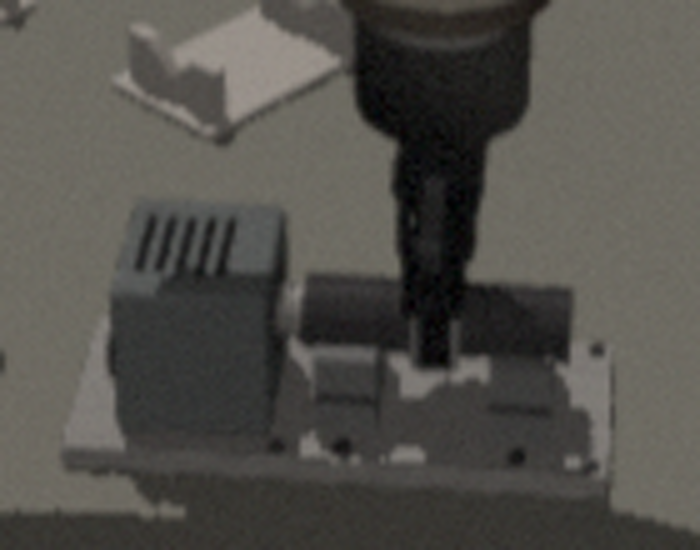

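View pics/w7.png

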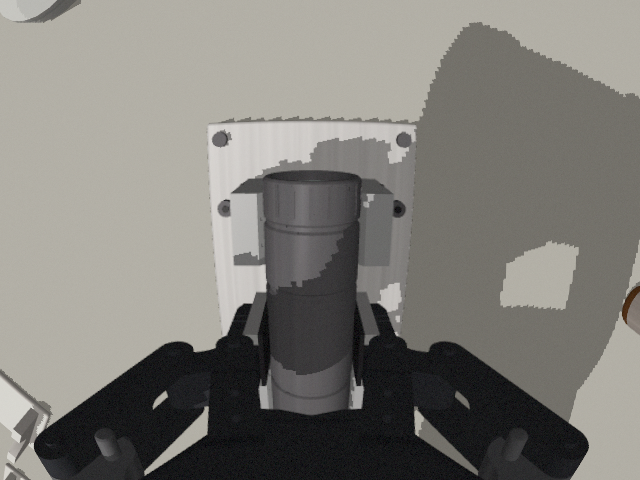

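Request:
{"api": "play_rows", "payload": {"moves": [-0.001, 0, -0.001, 0, 0, 0, 1, 0, 0, 0, 0, 0, 0, 1, 0, 0, 0, 0, 0, 0, 1]}}

```text
clock: 13.95
ee_pos: [0.5852, -0.1459, 0.0544]
tool_rot: [[0.978, -0.209, -0.0], [-0.209, -0.978, 0.0], [-0.0, -0.0, -1.0]]
force: [2.0, 0.6, 11.2]
width: 0.378
```

```bash
python3 st.py
```

```text
13.95 [ 0.5852 -0.1459  0.0544] axial 1.8 lat 1.0 z 11.2 M roll 0.14 pitch -0.44 yaw 0.09 tool z [-2.e-04  1.e-04 -1.e+00] tool x [ 9.780e-01 -2.087e-01 -2.000e-04] 0.3784288684338668
```

Request:
{"api": "play_rows", "payload": {"moves": [0, 0, 0, 0, 0, 0, 1, 0, 0, 0, 0, 0, 0, 1, 0, 0, 0, 0, 0, 0, 1, 0, 0, 0, 0, 0, 0, 1, 0, 0, 0, 0, 0, 0, 1, 0, 0, 0, 0, 0, 0, 1, 0, 0, 0, 0, 0, 0, 1, 0, 0, 0, 0, 0, 0, 1]}}

```text
clock: 14.75
ee_pos: [0.5852, -0.1459, 0.0543]
tool_rot: [[0.978, -0.209, -0.0], [-0.209, -0.978, 0.0], [-0.0, -0.0, -1.0]]
force: [2.7, -0.9, 11.0]
width: 0.372
```

```bash
python3 st.py
python3 - <<'E'
from rig import imaging
im=imaging.get_image("side")
for t in ["eyepiece","reagent","dish","barrel"]: print(t,[(round(d["score"],2),[round(b*(640 if i%2==0 else 480)) for i,b in enumerate(d["bbox"])]) for d in imaging.look_for(im,t)][:2])
E
python3 st.py
```

```text
14.75 [ 0.5852 -0.1459  0.0543] axial 2.8 lat -0.3 z 11.0 M roll 0.15 pitch -0.44 yaw 0.10 tool z [-2.e-04  2.e-04 -1.e+00] tool x [ 9.780e-01 -2.088e-01 -3.000e-04] 0.3716610871386223
eyepiece []
reagent [(0.94, [294, 352, 311, 389])]
dish [(0.59, [390, 252, 425, 275]), (0.4, [335, 293, 353, 309])]
barrel [(0.75, [296, 275, 356, 291])]
15.0 [ 0.5852 -0.1459  0.0544] axial 3.4 lat 0.9 z 11.7 M roll 0.14 pitch -0.43 yaw 0.14 tool z [-2.e-04  2.e-04 -1.e+00] tool x [ 9.780e-01 -2.088e-01 -2.000e-04] 0.3768445940062971
```

The push holds steady: about 11–12 N down, 3 N against the stop, lateral about 0. The bottle and dish are unmoved. The eyepiece is hidden behind the arm in this view and was seen standing earlier. Handing in.

```bash
python3 -c "
from rig import robot;print(robot.finish_job())"
```

```text
the job is handed in; nothing more can be done
None
```

The lens barrel is in the tester's two V-blocks with its mount end against the lamp house, and I handed the job in at about 15 s while still gripping and pressing it. I took it from the rest farthest to the robot's right, the one that held the barrel.

**Last checks:**
- **Push:** it held steady over the last second at 11.0–11.7 N down, with about 3 N against the lamp face and less than 1 N sideways.
- **Seating:** the tool was level to within 0.02°. After a small pitch trim, the wrist moment, corrected for the end push, came out near zero, so both V-blocks carry load. It varied by about 0.1–0.2 N·m between readings. The side and wrist pictures show the barrel down in both vees and the mount end at the face.
- **Bystanders:** the bottle and dish are where they started. The final eyepiece search found nothing, probably because the arm hid it in that view. I last saw it standing after the lift, and the arm did not go near it afterwards.

**Disagreements along the way:**
- **Wrist camera:** it was about 2 mm off sideways. The grip force on the barrel showed this, and I corrected for it before placing.
- **End push:** the first push against the lamp face reached about 15 N, and I eased it back straight away.

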